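Unmould the sugar blocks

TASK

Open the block mould: press the cover's release tab in, swing the cover's front up and draw it out from under the back lip, and lay it flat, right way up, on the worktop clear of the mould. Then lift every set sugar block out of the mould and put each in a small white dish of its own, resting down in the middle of the dish. Leave the pepper shaker and the spice jar where they are.

Things in the scene. Friction and masses are not known exactly. Their poses are not given: they have to be found in the camera images.
- mould: fixed aluminium block mould 124 (x) x 202 (y) x 54 mm high. Origin: centre of its underside; z up; +x points to its back, which is nearer the robot, -x to its front with the tab, which faces away from the robot (up to 0.25 rad askew). The cover lies on its front and side walls (tops 42 mm above the worktop). Front middle: steel catch bar 66 mm wide, top at 49 mm, x -62.5 to -54.5 mm
- deck_mid (a point): middle of the mould's deck, 24 mm above the worktop, above the mould's origin. In it four square cavities 33 mm wide, 16 mm deep (floor 8 mm above the worktop) in a row along the mould's y, centres at y +63, +21, -21, -63 mm. The open well above the deck runs from x -48 to +46 mm, y -86 to +86 mm
- slot_mid (a point): middle of the slot along the mould's back, on its floor (mould x +55 mm, 42 mm above the worktop). The slot is 7.5 mm high, under a steel lip (x +50 to +64 mm, top 54 mm above the worktop). Around: the worktop is free to the right of the mould (world x 0.40 to 0.55, y -0.28 to -0.50 m); a shelf hangs 0.43 m above the worktop beyond world x 0.59 m
- cover: loose snap-in steel cover, 0.11 to 0.2 kg: plate 110 (x) x 186 (y) x 4 mm with two 7 mm rails under its sides, its feet when laid down. Origin: underside of the plate, right above the mould's origin when shut; axes then as the mould's. Two lugs at its back (+x) edge reach 8 mm under the mould's lip; the sprung tab at its front hooks 5.5 mm under the catch bar
- cover_back (a point): middle of the cover's back edge at the lugs, on the underside (cover x +56 mm). The cover's front has to swing up about this edge by 10 to 20 degrees (it jams on the lip beyond about 25), then the cover is drawn to the front (mould -x) by 10 mm or more until the lugs are out from under the lip
- cover_grip (a point): between the pinching faces (cover x -28.5 mm, 20 mm over the plate's underside). The front face of the black tab is at x -53 mm, -46 mm when fully in; the fixed black grip plate behind it has its back face at x -11 mm. Both 30 mm wide, tops 32 mm over the plate's underside: pinch them along x from above (42 mm, 35 mm pressed), fingertips at least 8 mm over the plate's underside
- tab (a joint): travel of the release tab: 0 sprung out (latched), 0.007 m fully pressed in towards the back (+x of the cover). Needs 3 N to start and 6.5 N when fully in; springs out when let go. Its hook is free of the catch bar from 0.006 m on; it must stay pressed while the cover swings up
- block_1: brown-sugar block, 30 g, 30 mm high: round foot (radius 11 mm at the bottom, 14.5 at 14 mm height) under a square head 30 x 30 x 16 mm. Origin: centre of its underside, z up. If present, starts in cavity 1 counted from the mould's +y end (the right one), squared with the mould; its head stands 14 mm above the deck, 31 mm free before and behind, 12 mm to the next. May be absent
- block_1_mid (a point): point on the axis of block_1, 16 mm above its underside
- block_2: brown-sugar block, 30 g, 30 mm high: round foot (radius 11 mm at the bottom, 14.5 at 14 mm height) under a square head 30 x 30 x 16 mm. Origin: centre of its underside, z up. If present, starts in cavity 2 counted from the mould's +y end (the right one), squared with the mould; its head stands 14 mm above the deck, 31 mm free before and behind, 12 mm to the next. May be absent
- block_2_mid (a point): point on the axis of block_2, 16 mm above its underside
- block_3: brown-sugar block, 30 g, 30 mm high: round foot (radius 11 mm at the bottom, 14.5 at 14 mm height) under a square head 30 x 30 x 16 mm. Origin: centre of its underside, z up. If present, starts in cavity 3 counted from the mould's +y end (the right one), squared with the mould; its head stands 14 mm above the deck, 31 mm free before and behind, 12 mm to the next. May be absent
- block_3_mid (a point): point on the axis of block_3, 16 mm above its underside
- block_4: brown-sugar block, 30 g, 30 mm high: round foot (radius 11 mm at the bottom, 14.5 at 14 mm height) under a square head 30 x 30 x 16 mm. Origin: centre of its underside, z up. If present, starts in cavity 4 counted from the mould's +y end (the right one), squared with the mould; its head stands 14 mm above the deck, 31 mm free before and behind, 12 mm to the next. May be absent
- block_4_mid (a point): point on the axis of block_4, 16 mm above its underside
- dish_1: small loose white sauce dish, 67 mm across the rim, 21 mm high, 35 g; inner floor 5 mm up, about 26 mm across, walls sloping outward. Origin: centre of its underside; z up.
- dish_2: small loose white sauce dish, 67 mm across the rim, 21 mm high, 35 g; inner floor 5 mm up, about 26 mm across, walls sloping outward. Origin: centre of its underside; z up.
- dish_3: small loose white sauce dish, 67 mm across the rim, 21 mm high, 35 g; inner floor 5 mm up, about 26 mm across, walls sloping outward. Origin: centre of its underside; z up.
- dish_4: small loose white sauce dish, 67 mm across the rim, 21 mm high, 35 g; inner floor 5 mm up, about 26 mm across, walls sloping outward. Origin: centre of its underside; z up.
- pepper_shaker: steel pepper shaker 58 mm across, 95 mm high, a bystander; origin at the centre of its underside
- spice_jar: spice jar 47 mm across, 98 mm high, a bystander; origin at the centre of its underside
Mind the look-alikes: they are no part of the job. Leave any brown or green look-alike of the dish_1 alone.

How it is judged:
On the way, in this order (a step that is already met when the one before it is completed fails the run):
1. the release tab is pressed in while the cover is shut (value of joint tab above 0.0055 m and distance between cover_back and slot_mid below 0.012 m), for 0.1 s.
2. the cover's front is swung up while its back edge is still in the slot (angle between cover's own z axis and vertical above 0.1 rad and distance between cover_back and slot_mid below 0.015 m), for 0.05 s.
3. the cover lies flat on the worktop clear of the mould (height (world z) of cover below 0.02 m and angle between cover's own z axis and vertical below 0.15 rad and horizontal distance between cover and mould above 0.125 m and linear speed of cover below 0.03 m/s and contact force between the fingers and cover below 0.1 N), for 0.2 s.
At the end, for the whole second after the job is handed in: Every block present rests in its own upright dish on the worktop (axis point within 15 mm of the dish centre, under 34 mm high), at rest; the cover lies flat and right way up (0.15 rad, plate under 20 mm high) on the worktop, its centre over 125 mm from the mould's centre (((horizontal distance between block_1_mid and dish_1 below 0.015 m and height (world z) of block_1_mid below 0.034 m) or (horizontal distance between block_1_mid and dish_2 below 0.015 m and height (world z) of block_1_mid below 0.034 m) or (horizontal distance between block_1_mid and dish_3 below 0.015 m and height (world z) of block_1_mid below 0.034 m) or (horizontal distance between block_1_mid and dish_4 below 0.015 m and height (world z) of block_1_mid below 0.034 m)) and ((horizontal distance between block_2_mid and dish_1 below 0.015 m and height (world z) of block_2_mid below 0.034 m) or (horizontal distance between block_2_mid and dish_2 below 0.015 m and height (world z) of block_2_mid below 0.034 m) or (horizontal distance between block_2_mid and dish_3 below 0.015 m and height (world z) of block_2_mid below 0.034 m) or (horizontal distance between block_2_mid and dish_4 below 0.015 m and height (world z) of block_2_mid below 0.034 m)) and ((horizontal distance between block_3_mid and dish_1 below 0.015 m and height (world z) of block_3_mid below 0.034 m) or (horizontal distance between block_3_mid and dish_2 below 0.015 m and height (world z) of block_3_mid below 0.034 m) or (horizontal distance between block_3_mid and dish_3 below 0.015 m and height (world z) of block_3_mid below 0.034 m) or (horizontal distance between block_3_mid and dish_4 below 0.015 m and height (world z) of block_3_mid below 0.034 m)) and ((horizontal distance between block_4_mid and dish_1 below 0.015 m and height (world z) of block_4_mid below 0.034 m) or (horizontal distance between block_4_mid and dish_2 below 0.015 m and height (world z) of block_4_mid below 0.034 m) or (horizontal distance between block_4_mid and dish_3 below 0.015 m and height (world z) of block_4_mid below 0.034 m) or (horizontal distance between block_4_mid and dish_4 below 0.015 m and height (world z) of block_4_mid below 0.034 m)) and height (world z) of cover below 0.02 m and angle between cover's own z axis and vertical below 0.15 rad and horizontal distance between cover and mould above 0.125 m and linear speed of each of cover, block_1, block_2, block_3, block_4 below 0.03 m/s and angle between each of dish_1, dish_2, dish_3, dish_4's own z axis and vertical below 0.2 rad and height (world z) of each of dish_1, dish_2, dish_3, dish_4 below 0.012 m); the robot touches nothing.
It fails at once if the pepper shaker is pushed more than 3 cm from its place or tipped (distance of pepper_shaker from where it was at the start of the episode above 0.03 m or angle between pepper_shaker's own z axis and vertical above 0.5 rad).
It fails at once if the spice jar is pushed more than 3 cm from its place or tipped (distance of spice_jar from where it was at the start of the episode above 0.03 m or angle between spice_jar's own z axis and vertical above 0.5 rad).
Of block_1, block_2, block_3, block_4 only 3 to 4 are there at a start; the rules pass over those that are not, and their reading is None.
At some moment in a run one of dish_1, dish_2, dish_3, dish_4 may be knocked a few centimetres aside while the robot is not near it.
Once in a run the grip may slacken for a moment while it holds something.
It also fails if it takes over 210 s, if anything falls off the work surface, if the arm or the gripper's body presses on something with over 40 N, if the wrist force passes 120 N, or if a joint passes its speed limit or range.

ROBOT

A 6-joint arm with a two-finger parallel gripper is mounted at the origin on the work surface; the furniture and walls round the work are solid. World frame = base frame: x ahead of the robot, y to its left, z up, the work surface at z = 0. Lengths are in m, angles in rad, forces in N, time in s.
With the tool pointing down it reaches from about 0.325 to 0.85 m from the base axis. Payload 4.4 kg.
Tool frame: the origin (TCP) lies where the fingers leave the gripper's body, on its centre line; the fingertips stand ctrl.tip_extent ahead of it and the grasp point (between the pads) lies 78 mm ahead of it (ctrl.tip_extent is the distance from the TCP to the fingertips, in m); z points along the fingers, y is the line along which they close (so a half turn about z gives the same grasp; the last joint's range is limited). The gripper opens to 94 mm and grips with 3 to 60 N. Pads are 16 mm wide; open, the fingers measure 119 mm over their backs; the gripper's body (75 mm by 177 mm) begins 78 mm behind the grasp point.
Start: joints at [1.058, 0.207, 1.542, -0, 1.393, -0.15], TCP at [0.204, 0.538, 0.303] pointing down, gripper open.
Joint ranges: [-2.73, 2.73], [-0.86, 2.22], [0.23, 2.46], [-1.11, 4.25], [0.08, 2.63], [-2.82, 2.82]. Speed limits (rad/s): [2.79, 2.79, 3.14, 3.14, 3.14, 3.14].

INTERFACE

Orientations are given as [roll, pitch, yaw] about the fixed x, y, z axes, in that order (R = Rz(yaw) Ry(pitch) Rx(roll)).
In Python, from workcell import ctrl gives the robot as it stands. The module is installed in compiled form; this text tells all that it offers.
- The arm moves only by the tool move_arm, never from a script. Its argument "increments" is text: rows parted by semicolons, each of 5 numbers parted by spaces: the shift along the tool's x, y, z in cm, then the turn about the tool's z in degrees, then the opening, from 0 (shut) to 1 (fully open). A call has 1 to 20 rows; each row shifts and turns the commanded pose from where the row before left it, along the tool's axes as they then stand; what a row does not reach is not made up. A row lasts 1/12 s, in which the tool goes at most 41.7 mm and 7.16 degrees, less where a joint would pass 70% of its speed; a pose out of reach is approached as far as the arm can. A call is refused whole if a number of a shift passes 4.17 or a number of a turn 7.16, either way. A call with a gripper value outside its range is refused whole. The fingers move at their own pace and stop on an object; "grip_force" is the grip in N (left out, the last holds). Time passes only in rows, so rows that do not move let the fingers close. It gives the time, the measured TCP pose, the force, the opening and the grip force at its end, in the units of the state.
- ctrl.read_state(): the state, without advancing time (a new reading comes with each control period).
- ctrl.get_image(name): name is "scene" or "side" or "wrist"; returns (picture, depth): 480x640x3 uint8, red, green, blue; 480x640 float32, m along the optical axis (not along the pixel's ray), 0 where there is no reading.
- ctrl.calibration(name): a dict with "fovy" (degrees; the focal length in pixels is half the picture's height over the tangent of half this angle, whatever the lens; pixels are square), "cx", "cy" (the principal point, pixels), "world_to_cam" (4x4, takes a point from world to camera coordinates). Camera axes: x right, y down, z forward; pixel columns grow to the right and rows downward; lengths in m; the calibration is good to about 2 mm. A picture is of the moment at which its call begins: read the wrist's pose just before it. calibration takes no time and is no camera call; for the wrist camera it gives the pose at the moment of the call.
- ctrl.job_done(): hands the job in; it is judged then, once.
The state is a dict: "clock": time; "joint_positions": joint angles; "dq": joint speeds; "joint_torque": joint torques, N m; "position": TCP position; "ee_rot": TCP orientation; "contact_force": force on the tool from outside, world axes, zero at the start; "moment": the same for the moment, N m; "gripper_width": finger opening in m; "grasp_force": force on a finger pad.
Only numpy, scipy, OpenCV 4.12 (cv2) and the standard library are available. Lean on these libraries where they do the work, as an engineer would, in place of code of your own. Each camera call takes 0.05 s, during which the arm holds its last target. There are 200 camera calls.

## Working session

There is one attempt and no reset: what is moved stays moved. The work goes in short steps, Python scripts to look and compute and a tool call to move; the robot and the scene stay as the last step left them, time stands still between calls to the robot, and variables do not carry over. Pictures are saved under pics/ and viewed, at most 14 in all, crops included, and the job is handed in when it is done.

Besides the shell and the picture viewer there is one more tool, called after "Emit:" as name(argument=value, ...) on one line, values as JSON. move_arm: Moves the arm, as the interface text tells. Its arguments: {"type":"object","properties":{"increments":{"type":"string"},"grip_force":{"type":"number"}},"required":["increments"]}

```bash
mkdir -p pics
cat > h.py <<'E'
import numpy as np, cv2
from workcell import ctrl
def cam(n):
    c=ctrl.calibration(n); im,d=ctrl.get_image(n)
    f=240/np.tan(np.radians(c['fovy'])/2)
    return dict(im=im,d=d,f=f,cx=c['cx'],cy=c['cy'],T=np.array(c['world_to_cam']))
def save(c,name): cv2.imwrite('pics/'+name,cv2.cvtColor(c['im'],cv2.COLOR_RGB2BGR))
def ray(c,u,v,z):
    "pixel onto plane of height z"
    Ti=np.linalg.inv(c['T']); o=Ti[:3,3]
    d=Ti[:3,:3]@np.array([(u-c['cx'])/c['f'],(v-c['cy'])/c['f'],1.])
    return o+d*(z-o[2])/d[2]
def cloud(c):
    v,u=np.mgrid[:480,:640]; d=c['d']
    p=np.stack([(u-c['cx'])/c['f']*d,(v-c['cy'])/c['f']*d,d,np.ones_like(d)],-1)
    return (p@np.linalg.inv(c['T']).T)[...,:3]
def proj(c,p):
    q=c['T']@np.append(p,1); return q[0]/q[2]*c['f']+c['cx'],q[1]/q[2]*c['f']+c['cy']
E
python3 - <<'E'
from h import *
s=ctrl.read_state(); print(s, ctrl.tip_extent)
a=[cam(n) for n in('scene','side','wrist')]
for c,n in zip(a,('scene','side','wrist')):
    save(c,n+'0.png'); print(n,np.linalg.inv(c['T']).round(3).tolist(),c['f'],c['cx'],c['cy'])
E
```

```text
{'clock': 0.0, 'joint_positions': array([ 1.05749157e+00,  2.07384378e-01,  1.54292641e+00, -3.81210531e-05,
        1.39350938e+00, -1.50519351e-01]), 'dq': array([-6.04440196e-04,  1.17310594e-03, -2.56792139e-04,  8.65635857e-05,
        1.54005432e-03, -8.84451692e-05]), 'joint_torque': array([ 1.33063935e-03, -3.70893610e+01, -2.81409377e+01,  6.98750094e-02,
        3.63009120e-02, -1.27527778e-04]), 'position': array([0.20379409, 0.53704617, 0.30152387]), 'ee_rot': array([-3.13938470e+00, -2.96935546e-04,  2.77881369e+00]), 'contact_force': array([ 0.98802519, -0.08896942, -0.50155341]), 'moment': array([ 0.02896759, -0.0486182 ,  0.01147926]), 'grasp_force': 0.0, 'gripper_width': 0.0941297516374344} 0.0972
scene [[0.742, -0.432, 0.513, -0.238], [-0.671, -0.48, 0.566, -0.515], [0.002, -0.764, -0.646, 0.858], [0.0, 0.0, 0.0, 1.0]] 473.9818876280138 324.6031168837672 238.15189103211443
side [[-0.945, -0.168, 0.282, 0.011], [-0.327, 0.424, -0.845, 1.246], [0.022, -0.89, -0.455, 0.645], [0.0, 0.0, 0.0, 1.0]] 554.1505450009555 312.9887507382191 239.95241190667224
wrist [[0.355, 0.904, 0.24, 0.133], [0.935, -0.342, -0.093, 0.563], [-0.002, 0.257, -0.966, 0.384], [0.0, 0.0, 0.0, 1.0]] 364.37325559810574 320.6526472854549 241.98636118194523
```

View pics/scene0.png

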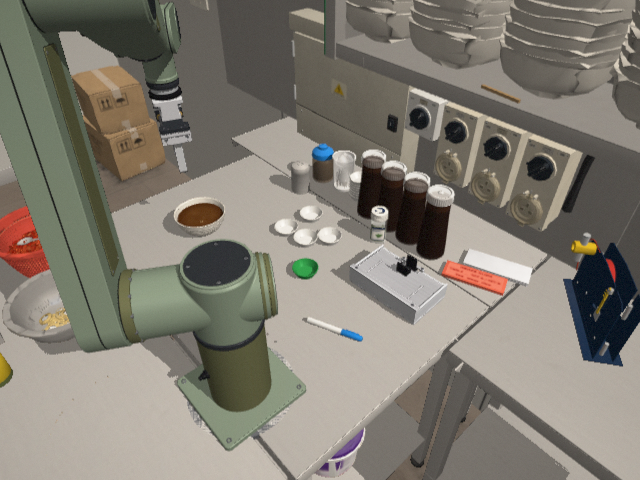

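View pics/side0.png

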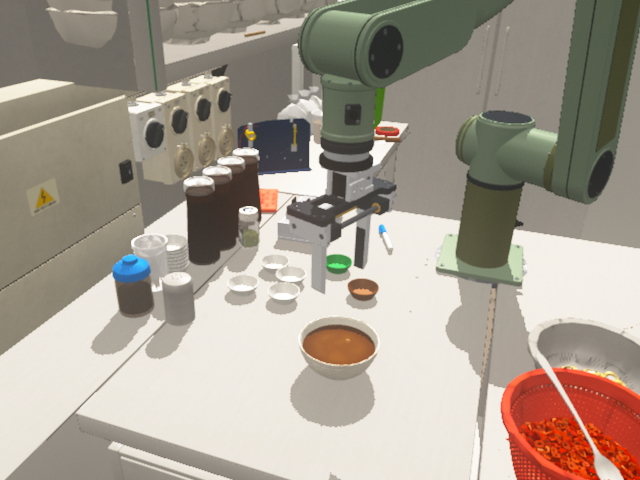

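The scene view shows four white dishes at (286,228), (310,213), (305,237) and (330,236). It also shows the green look-alike at (305,268), the mould at (398,282) with its black tab and grip at (405,265), the spice jar at (378,222) and the pepper shaker at (300,177). The side view adds the brown look-alike at (363,289).

Run:
```python
from h import *
c=cam('scene'); P=cloud(c)
for n,u,v,z in [('d',286,226,.021),('d',310,211,.021),('d',305,235,.021),('d',330,234,.021),('green',305,266,.021),('spice',380,209,.098),('pepper',300,165,.095),('canister1',373,157,.17),('can4',439,192,.17)]:
    print(n,ray(c,u,v,z).round(3),P[v,u].round(3))
# mould: points z .035-.06 
r=ray(c,398,275,.045)
m=(P[...,2]>.036)&(P[...,2]<.058)&(np.abs(P[...,0]-r[0])<.13)&(np.abs(P[...,1]-r[1])<.14)
m=cv2.morphologyEx(m.astype(np.uint8),cv2.MORPH_OPEN,np.ones((3,3)))
n,l,st,_=cv2.connectedComponentsWithStats(m); k=1+np.argmax(st[1:,4])
q=P[l==k]; print(len(q),cv2.minAreaRect(q[:,:2].astype(np.float32)*1000),np.percentile(q[:,2],[5,50,95]))
hsv=cv2.cvtColor(c['im'],cv2.COLOR_RGB2HSV)
b=(hsv[...,2]<60)&(P[...,2]>.05)&(P[...,2]<.09)&(np.abs(P[...,0]-r[0])<.09)&(np.abs(P[...,1]-r[1])<.08)
q=P[b]; print(len(q),q.mean(0),cv2.minAreaRect(q[:,:2].astype(np.float32)*1000),q[:,2].max())
```

```text
d [0.383 0.331 0.021] [0.395 0.348 0.004]
d [0.479 0.339 0.021] [0.49  0.353 0.008]
d [0.397 0.265 0.021] [0.407 0.277 0.008]
d [0.451 0.222 0.021] [0.461 0.233 0.008]
green [0.317 0.171 0.021] [0.328 0.184 0.004]
spice [0.558 0.142 0.098] [0.556 0.14  0.1  ]
pepper [0.545 0.461 0.095] [0.545 0.46  0.096]
canister1 [0.649 0.26  0.17 ] [0.618 0.233 0.194]
can4 [0.648 0.029 0.17 ] [0.612 0.007 0.198]
3163 ((441.5115966796875, -28.02520751953125), (130.59228515625, 204.51608276367188), 2.3594820499420166) [0.0413286  0.04760646 0.05567724]
195 [ 0.47217088 -0.02857419  0.06447171] ((474.69122314453125, -27.43927574157715), (45.73731231689453, 31.84659194946289), 2.9349753856658936) 0.07785887543737113
```

Emit:
move_arm(increments="0 0 0 6.6 1;0 0 0 6.6 1;0 0 0 6.6 1;0 0 0 6.6 1;0 0 0 6.6 1;0 0 0 6.6 1;0 0 0 6.6 1;0 0 0 6.6 1;0 0 0 6.6 1;0 0 0 6.6 1")

```text
clock: 1.03
position: [0.204, 0.5374, 0.3023]
ee_rot: [-3.141, 0.001, 1.621]
contact_force: [-0.1, -0.0, -0.8]
gripper_width: 0.0942
grasp_force: 0.0
```

Emit:
move_arm(increments="-3.63 1.46 0 0 1;-3.63 1.46 0 0 1;-3.63 1.46 0 0 1;-3.63 1.46 0 0 1;-3.63 1.46 0 0 1;-3.63 1.46 0 0 1;-3.63 1.46 0 0 1;-3.63 1.46 0 0 1;-3.63 1.46 0 0 1;-3.63 1.46 0 0 1;-3.63 1.46 0 0 1;-3.63 1.46 0 0 1;-3.63 1.46 0 0 1;-3.63 1.46 0 0 1;-3.63 1.46 0 0 1;-3.63 1.46 0 0 1;0 0 0 0 1;0 0 0 0 1")

```text
clock: 2.53
position: [0.4702, -0.0308, 0.3024]
ee_rot: [-3.141, -0.001, 1.623]
contact_force: [-0.1, 0.5, -1.0]
gripper_width: 0.0937
grasp_force: 0.0
```

Run:
```python
from h import *
s=ctrl.read_state(); print(s['clock'],s['position'],s['ee_rot'])
c=cam('wrist'); save(c,'w1.png'); np.savez('w1.npz',**c)
P=cloud(c)
m=(P[...,2]>.036)&(P[...,2]<.058)&(np.abs(P[...,0]-.44)<.1)&(np.abs(P[...,1]+.028)<.13)
q=P[m]; print(len(q),cv2.minAreaRect(q[:,:2].astype(np.float32)*1000))
t=P[(P[...,2]>.065)&(P[...,2]<.085)&(np.abs(P[...,0]-.47)<.05)&(np.abs(P[...,1]+.028)<.04)]
print(len(t),cv2.minAreaRect(t[:,:2].astype(np.float32)*1000),np.percentile(t[:,2],[5,50,95]))
```

```text
2.5333 [ 0.47017397 -0.03082784  0.30236822] [-3.14080702e+00 -5.86739447e-04  1.62290095e+00]
27214 ((440.71124267578125, -27.881362915039062), (127.06185150146484, 201.88087463378906), 2.7549333572387695)
407 ((473.87567138671875, -25.98508071899414), (42.69391632080078, 31.40687370300293), 2.0810468196868896) [0.06642233 0.07348494 0.07482464]
```

View pics/w1.png

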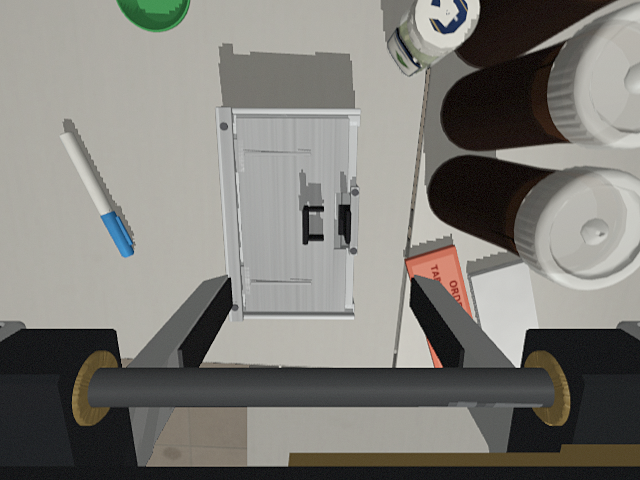

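The wrist view shows the mould with its lip on the left (column 222), the grip plate at (313,225) and the tab at (345,222). The mould is skewed about 2.7°, and the tool yaw matches that. I'll descend over the pinch point.

Emit:
move_arm(increments="0.45 0 3.5 0 1;0 0 3.5 0 1;0 0 3.5 0 1;0 0 2.6 0 1;0 0 2 0 1;0 0 0 0 1;0 0 0 0 1")

```text
clock: 3.17
position: [0.4683, -0.0231, 0.1509]
ee_rot: [-3.139, -0.001, 1.629]
contact_force: [0.3, 0.1, -0.5]
gripper_width: 0.094
grasp_force: 0.0
```

Run:
```python
from h import *
s=ctrl.read_state(); print(s['clock'],s['position'],s['contact_force'])
c=cam('wrist'); save(c,'w2.png')
```

```text
3.1667 [ 0.46829677 -0.02306809  0.15093527] [ 0.25251559  0.07680976 -0.5098942 ]
```

View pics/w2.png

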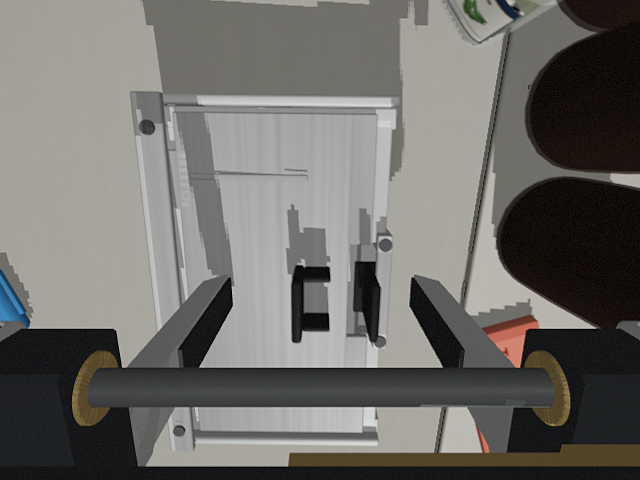

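Run:
```python
from h import *
c=cam('wrist'); g=cv2.cvtColor(c['im'],cv2.COLOR_RGB2GRAY)
s=ctrl.read_state(); p=s['position']; yaw=s['ee_rot'][2]; print(p,s['ee_rot'])
xt=np.array([np.cos(yaw),np.sin(yaw)]); yt=np.array([xt[1],-xt[0]])
for v in (285,300,315,330): print(v,np.where(g[v,280:400]<70)[0]+280)
for u,v in [(292,270),(294,341),(381,341),(378,275)]:
    r=ray(c,u,v,.074); d=r[:2]-p[:2]; print(r.round(4),'tool x %.4f y %.4f'%(d@xt,d@yt))
```

```text
[ 0.47050269 -0.02403727  0.15321986] [3.13896472e+00 6.62481766e-04 1.62843485e+00]
285 [288 289 290 291 292 293 294 295 296 297 298 299 300 351 352 353 354 355
 356 357 358 359 360 361 362 363 364 365 366 367 368 369 370 371 372 373
 374 375 376]
300 [288 289 290 291 292 293 294 295 296 297 298 299 300 350 351 352 353 354
 355 356 357 358 359 360 361 362 363 364 365 366 367 368 369 370 371 372
 373 374 375]
315 [289 290 291 292 293 294 295 296 297 298 299 300 301 302 303 304 305 306
 307 308 309 310 311 312 313 314 315 316 317 318 319 320 321 322 323 324
 325 361 362 363 364 365 366 367 368 369 370 371 372 373 374]
330 [289 290 291 292 293 294 295 296 297 298 364 365 366 367 368 369 370 371
 372 373]
[ 0.4546 -0.0068  0.074 ] tool x 0.0182 y -0.0149
[ 0.4569 -0.0435  0.074 ] tool x -0.0187 y -0.0147
[ 0.4996 -0.041   0.074 ] tool x -0.0186 y 0.0280
[ 0.4947 -0.0069  0.074 ] tool x 0.0157 y 0.0252
```

The tab and plate sit symmetrically in the fingers to within about 1 mm. I'll pinch now.

Emit:
move_arm(increments="0 0 0 0 0;0 0 0 0 0;0 0 0 0 0;0 0 0 0 0;0 0 0 0 0;0 0 0 0 0;0 0 0 0 0;0 0 0 0 0;0 0 0 0 0;0 0 0 0 0;0 0 0 0 0;0 0 0 0 0", grip_force=25)

```text
clock: 4.27
position: [0.4697, -0.0248, 0.1518]
ee_rot: [3.141, 0.0, 1.627]
contact_force: [1.2, -0.4, 0.1]
gripper_width: 0.0346
grasp_force: 25.0
```

Emit:
move_arm(increments="0 0 0 0 0;0 -0.03 -0.2 0 0;0 -0.03 -0.2 0 0;0 -0.04 -0.2 0 0;0 -0.05 -0.2 0 0;0 -0.05 -0.2 0 0;0 -0.05 -0.2 0 0;0 -0.05 -0.2 0 0;0 0 0 0 0;0 0 0 0 0")

```text
clock: 5.1
position: [0.4664, -0.0247, 0.1656]
ee_rot: [-3.141, -0.0, 1.627]
contact_force: [3.6, 0.6, -9.6]
gripper_width: 0.036
grasp_force: 25.3
```

Run:
```python
from h import *
c=cam('wrist'); save(c,'w3.png'); P=cloud(c)
m=(P[...,2]>.035)&(P[...,2]<.1)&(P[...,0]>.395)&(P[...,0]<.485)&(P[...,1]>.01)&(P[...,1]<.055)
q=P[m]; A=np.c_[q[:,:2],np.ones(len(q))]
for i in range(4):
    k=np.linalg.lstsq(A,q[:,2],rcond=None)[0]; r=abs(A@k-q[:,2]); A,q=A[r<.003],q[r<.003]
print(len(q),k)
```

```text
14883 [0.10903712 0.00485145 0.00705988]
```

View pics/w3.png

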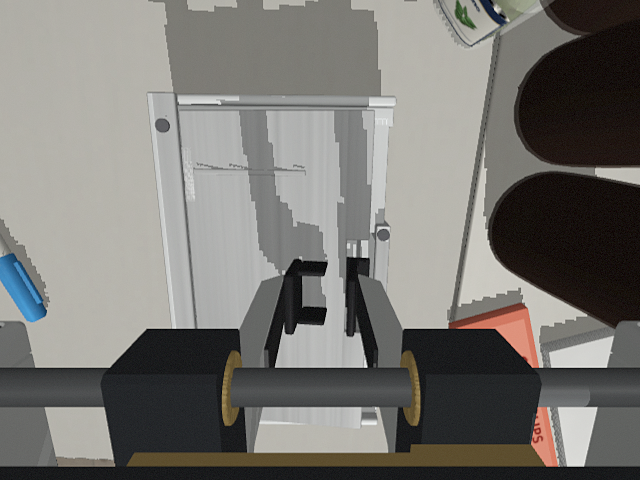

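The cover front is tilting, with a slope of 0.109 rad. I'll lift further and then measure again.

Emit:
move_arm(increments="0 -0.05 -0.2 0 0;0 -0.05 -0.2 0 0;0 -0.05 -0.2 0 0;0 -0.05 -0.2 0 0;0 0 0 0 0;0 0 0 0 0")

```text
clock: 5.65
position: [0.4639, -0.0249, 0.1735]
ee_rot: [-3.14, -0.0, 1.627]
contact_force: [-0.1, 0.6, -8.2]
gripper_width: 0.0367
grasp_force: 25.1
```

```bash
cat > tilt.py <<'E'
from h import *
c=cam('wrist'); P=cloud(c)
import sys
x0=ctrl.read_state()['position']
m=(P[...,2]>.035)&(P[...,2]<x0[2]-.06)&(abs(P[...,0]-x0[0]+.03)<.045)&(abs(P[...,1]-x0[1]-.057)<.023)
q=P[m]; A=np.c_[q[:,:2],np.ones(len(q))]
for i in range(4):
    k=np.linalg.lstsq(A,q[:,2],rcond=None)[0]; r=abs(A@k-q[:,2]); A,q=A[r<.003],q[r<.003]
print(len(q),k, 'z at tool x',k@[x0[0],x0[1],1],'x range',np.percentile(q[:,0],[0.5,99.5]))
E
python3 tilt.py
```

```text
14379 [ 0.19821271  0.00868523 -0.02776149] z at tool x 0.0639884402112968 x range [0.389361   0.47855848]
```

Emit:
move_arm(increments="0 0.3 0 0 0;0 0.3 0 0 0;0 0.3 0 0 0;0 0.3 0 0 0;0 0.3 0 0 0;0 0 0 0 0")

```text
clock: 6.2
position: [0.4811, -0.0245, 0.1746]
ee_rot: [3.139, 0.001, 1.627]
contact_force: [0.3, -0.5, -1.5]
gripper_width: 0.0358
grasp_force: 24.1
```

```bash
python3 tilt.py
```

```text
14425 [ 0.18776813  0.00700561 -0.02514544] z at tool x 0.06491882717607661 x range [0.40616833 0.49517811]
```

The lugs are free; the load is now only the cover's weight. I'll lift and carry it to the right.

Emit:
move_arm(increments="0 0.1 -0.5 0 0;0 0 -1 0 0;0 0 -2 0 0;0 0 -2 0 0;0 0 -2 0 0;-2 0 0 0 0;-3 -0.3 0 0 0;-3 -0.4 0 0 0;-3 -0.4 0 0 0;-3 -0.4 0 0 0;-3 -0.4 0 0 0;-3 -0.4 0 0 0;-3 -0.4 0 0 0;-3 -0.4 0 0 0;-3 -0.4 0 0 0;-3 0 0 0 0;-1.5 0 0 0 0;0 0 0 0 0;0 0 0 0 0;0 0 0 0 0")

```text
clock: 7.92
position: [0.4643, -0.3597, 0.2489]
ee_rot: [-3.141, -0.001, 1.627]
contact_force: [-0.6, 0.4, -2.6]
gripper_width: 0.0368
grasp_force: 24.1
```

```bash
python3 tilt.py
python3 - <<'E'
from h import *
c=cam('scene'); save(c,'s3.png')
E
```

```text
14463 [0.18536638 0.00919775 0.05656543] z at tool x 0.13934532448573056 x range [0.38990213 0.47901305]
```

View pics/s3.png

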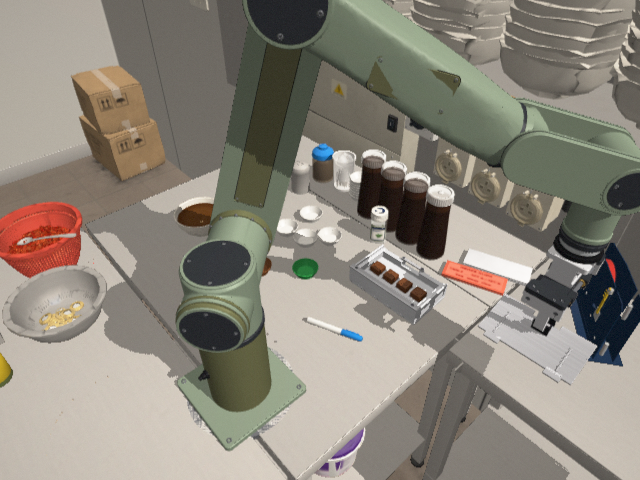

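The scene view shows the open mould with four blocks at (377,267), (391,275), (404,284) and (418,294). The cover hangs from the gripper at (540,340). I'll lower it.

Emit:
move_arm(increments="0 0 3 0 0;0 0 3 0 0;0 0 2 0 0;0 0 1.5 0 0;0 0 0.7 0 0;0 0 0.3 0 0;0 0 0.3 0 0;0 0 0.3 0 0;0 0 0.3 0 0;0 0 0.3 0 0;0 0 0.3 0 0;0 0 0.3 0 0;0 0 0.3 0 0;0 0 0 0 0;0 0 0 0 0")

```text
clock: 9.27
position: [0.4633, -0.3622, 0.1273]
ee_rot: [-3.138, 0.002, 1.628]
contact_force: [-11.2, 3.5, 24.3]
gripper_width: 0.0344
grasp_force: 25.1
```

```bash
sed -i 's/>.035/>.003/' tilt.py; python3 tilt.py
```

```text
14602 [-0.01686849 -0.00040604  0.01842912] z at tool x 0.010761100726500153 x range [0.38876227 0.47780284]
```

The cover lies flat: its plate top is at 11 mm and the slope is about 0. I'll release it.

Emit:
move_arm(increments="0 0 -0.4 0 0;0 0 0 0 1;0 0 0 0 1;0 0 0 0 1;0 0 0 0 1;0 0 0 0 1;0 0 0 0 1;0 0 0 0 1;0 0 -2 0 1;0 0 -4 0 1;0 0 -4 0 1;0 0 -4 0 1;0 0 0 0 1")

```text
clock: 10.4
position: [0.4678, -0.3638, 0.2768]
ee_rot: [3.13, 0.013, 1.627]
contact_force: [0.6, -1.4, 1.1]
gripper_width: 0.0939
grasp_force: 0.0
```

```bash
python3 tilt.py
python3 - <<'E'
from h import *
s=ctrl.read_state(); print(s['position'],s['ee_rot'])
c=cam('scene'); np.savez('s4.npz',**c); P=cloud(c)
hsv=cv2.cvtColor(c['im'],cv2.COLOR_RGB2HSV)
# blocks: brownish dark within the mould
m=((hsv[...,1]>70)&(P[...,2]>.02)&(P[...,2]<.05)&(abs(P[...,0]-.44)<.07)&(abs(P[...,1]+.028)<.1)).astype(np.uint8)
n,l,st,ce=cv2.connectedComponentsWithStats(m)
for i in range(1,n):
    if st[i,4]>15:
        q=P[l==i]; t=q[q[:,2]>np.percentile(q[:,2],90)-.004]; print('block',st[i,4],t.min(0).round(4),t.max(0).round(4),((t.min(0)+t.max(0))/2).round(4))
# dishes: white rims
w=((hsv[...,2]>205)&(hsv[...,1]<30)).astype(np.uint8)
n,l,st,ce=cv2.connectedComponentsWithStats(w)
for i in range(1,n):
    if 20<st[i,4]<1500 and 180<ce[i][1]<260 and 250<ce[i][0]<360: print('w',st[i],ce[i].round(1),ray(c,*ce[i],.021).round(3))
E
```

```text
4885 [-0.00215021  0.00107441  0.01209857] z at tool x 0.010705340537805957 x range [0.39209079 0.48039719]
[ 0.46668111 -0.3627692   0.2729538 ] [3.13352198 0.00941498 1.62695759]
block 142 [0.4242 0.0194 0.0377] [0.4546 0.0492 0.0436] [0.4394 0.0343 0.0406]
block 145 [ 0.4255 -0.0224  0.0375] [0.4565 0.0066 0.0435] [ 0.441  -0.0079  0.0405]
block 149 [ 0.4284 -0.0643  0.0374] [ 0.4588 -0.0355  0.0432] [ 0.4436 -0.0499  0.0403]
block 159 [ 0.4302 -0.1061  0.037 ] [ 0.4611 -0.0765  0.043 ] [ 0.4456 -0.0913  0.04  ]
w [334 179  16  11  70] [342.1 186. ] [0.639 0.371 0.021]
w [300 205  24  15 222] [309.3 212. ] [0.474 0.337 0.021]
w [277 218  19  14 185] [285.1 224.3] [0.385 0.339 0.021]
w [318 226  21  16 227] [327.8 233.6] [0.448 0.228 0.021]
w [300 228  14   5  48] [306.1 229.6] [0.414 0.281 0.021]
```

The cover is flat and clear of the mould. Next I'll go over block 1.

Emit:
move_arm(increments="3.4 -0.1 0 0 0.6;3.4 -0.1 0 0 0.6;3.4 -0.1 0 0 0.6;3.4 -0.1 0 0 0.6;3.4 -0.1 0 0 0.6;3.4 -0.1 0 0 0.6;3.4 -0.1 2 0 0.6;3.4 0 3 0 0.6;0 0 0 0 0.6;0 0 0 0 0.6;0 0 0 0 0.6;0 0 0 0 0.6")

```text
clock: 11.5
position: [0.4429, -0.0932, 0.2193]
ee_rot: [3.141, 0.001, 1.626]
contact_force: [0.6, -0.1, -0.2]
gripper_width: 0.0562
grasp_force: 0.0
```

```bash
cat > blk.py <<'E'
from h import *
c=cam('wrist'); save(c,'wb.png'); P=cloud(c); hsv=cv2.cvtColor(c['im'],cv2.COLOR_RGB2HSV)
s=ctrl.read_state(); p=s['position']; yaw=s['ee_rot'][2]
xt=np.array([np.cos(yaw),np.sin(yaw)]); yt=np.array([xt[1],-xt[0]])
print(s['clock'],p.round(4),s['ee_rot'].round(3),s['gripper_width'])
m=((hsv[...,1]>70)&(P[...,2]>.031)&(P[...,2]<.045)&(abs(P[...,0]-.44)<.05)&(abs(P[...,1]+.028)<.1)).astype(np.uint8)
m=cv2.morphologyEx(m,cv2.MORPH_OPEN,np.ones((3,3)))
n,l,st,ce=cv2.connectedComponentsWithStats(m)
for i in range(1,n):
    if st[i,4]>100:
        q=P[l==i]; r=cv2.minAreaRect(q[:,:2].astype(np.float32)*1000)
        b=np.array(r[0])/1000; d=b-p[:2]
        print(st[i,4],np.round(b,4),np.round(r[1],1),round(r[2],1),'top',np.median(q[:,2]).round(4),'go cm x %.2f y %.2f'%(d@xt*100,d@yt*100), 'px',ce[i].round())
E
python3 blk.py
```

```text
11.55 [ 0.4431 -0.0934  0.2197] [3.140e+00 1.000e-03 1.625e+00] 0.05651396585444725
2119 [0.4388 0.0344] [29.7 28.9] 3.2 top 0.0378 go cm x 12.78 y 0.27 px [326.  61.]
1842 [ 0.4411 -0.007 ] [29.  29.3] 2.4 top 0.0379 go cm x 8.63 y 0.27 px [325. 126.]
1661 [ 0.4429 -0.0488] [29.4 29.9] 2.9 top 0.0379 go cm x 4.45 y 0.23 px [325. 187.]
1509 [ 0.4449 -0.0903] [29.3 30.1] 2.4 top 0.0379 go cm x 0.29 y 0.20 px [324. 242.]
```

Emit:
move_arm(increments="0.3 0.2 3 0 0.6;0 0 3 0 0.6;0 0 2 0 0.6;0 0 1.5 0 0.6;0 0 0 0 0.6;0 0 0 0 0.6;0 0 0 0 0;0 0 0 0 0;0 0 0 0 0;0 0 0 0 0;0 0 0 0 0;0 0 0 0 0;0 0 0 0 0", grip_force=20)

```text
clock: 12.63
position: [0.4445, -0.0892, 0.1246]
ee_rot: [3.141, 0.001, 1.627]
contact_force: [-1.0, 0.0, 4.2]
gripper_width: 0.03
grasp_force: 20.0
```

Emit:
move_arm(increments="0 0 -0.5 0 0;0 0 -1 0 0;0 0 -2 0 0;0 0 -3 0 0;0 0 -3 0 0;0 0 -2 0 0;2 0 0 0 0;3 0.2 0 0 0;3 0.2 0 0 0;3 0.2 0 0 0;3 0.2 0 0 0;3 0.2 0 0 0;3 0.2 0 0 0;3 0 0 0 0;3 0 0 0 0;3 0 0 0 0;0 0 0 0 0;0 0 0 0 0;0 0 0 0 0")

```text
clock: 14.22
position: [0.4397, 0.2009, 0.2393]
ee_rot: [-3.141, 0.001, 1.628]
contact_force: [-0.3, -0.4, -1.4]
gripper_width: 0.0295
grasp_force: 20.0
```

```bash
cat > dish.py <<'E'
from h import *
import sys
c=cam('wrist'); save(c,sys.argv[1]); P=cloud(c); hsv=cv2.cvtColor(c['im'],cv2.COLOR_RGB2HSV)
s=ctrl.read_state(); p=s['position']; yaw=s['ee_rot'][2]
xt=np.array([np.cos(yaw),np.sin(yaw)]); yt=np.array([xt[1],-xt[0]])
print(s['clock'],p.round(4),s['ee_rot'].round(3),s['gripper_width'],s['grasp_force'])
# rims: points 14-26 mm high; ring per cluster
m=((P[...,2]>.016)&(P[...,2]<.026)&(hsv[...,1]<60)&(c['d']>0)&(P[...,1]>.13)&(P[...,0]>.3)&(P[...,0]<.56)).astype(np.uint8)
n,l,st,ce=cv2.connectedComponentsWithStats(m)
for i in range(1,n):
    if st[i,4]>60:
        q=P[l==i][:,:2].astype(np.float32)*1000; (x,y),r=cv2.minEnclosingCircle(q); b=np.array([x,y])/1000; d=b-p[:2]
        z=np.percentile(P[l==i][:,2],90)
        print(st[i,4],b.round(4),'r',round(r,1),'z',z.round(4),'go cm x %.2f y %.2f'%(d@xt*100,d@yt*100),'px',ce[i].round())
E
python3 dish.py wd1.png
```

```text
14.2667 [0.4398 0.2004 0.2392] [-3.141e+00  1.000e-03  1.626e+00] 0.029837848474525166 19.999906718730927
1732 [0.3793 0.3303] r 33.8 z 0.0215 go cm x 13.31 y -5.32 px [249.  58.]
1725 [0.473  0.3315] r 33.7 z 0.0214 go cm x 12.90 y 4.04 px [378.  65.]
2679 [0.4171 0.239 ] r 66.9 z 0.0214 go cm x 3.98 y -2.05 px [294. 185.]
264 [0.5401 0.1471] r 22.7 z 0.0249 go cm x -5.88 y 9.72 px [426. 293.]
```

View pics/wd1.png

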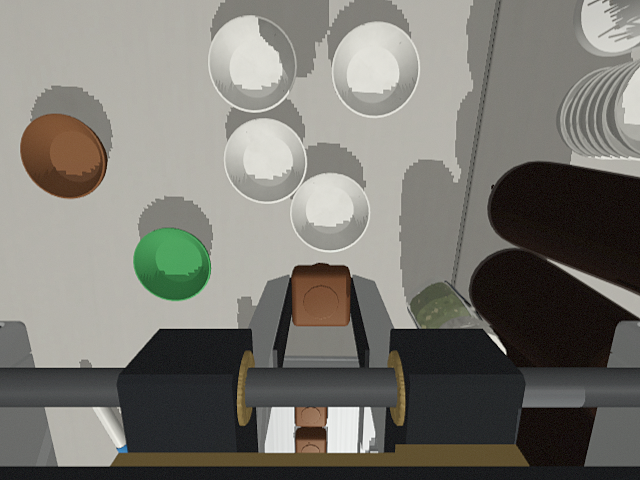

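The wrist view shows four white dishes, at (252,63), (375,69), (265,160) and (330,212). The last two are nearly touching. Block 1 is held at (321,295).

Run:
```python
from h import *
c=cam('wrist'); s=ctrl.read_state(); p=s['position']; yaw=s['ee_rot'][2]
xt=np.array([np.cos(yaw),np.sin(yaw)]); yt=np.array([xt[1],-xt[0]]); print(p)
for u,v in [(265,160),(330,212),(252,63)]:
    b=ray(c,u,v,.021)[:2]; d=b-p[:2]; print(b.round(4),'go x %.2f y %.2f'%(d@xt*100,d@yt*100))
P=cloud(c); m=(P[...,2]>.016)&(P[...,2]<.026)&(abs(P[...,0]-.417)<.075)&(abs(P[...,1]-.239)<.08)
q=P[m][:,:2]; cs=np.array([ray(c,u,v,.021)[:2] for u,v in[(265,160),(330,212)]])
lab=np.linalg.norm(q[:,None]-cs,axis=2).argmin(1)
for k in(0,1): print(cv2.minEnclosingCircle(q[lab==k].astype(np.float32)*1000))
```

```text
[0.43990596 0.20020265 0.23916432]
[0.3908 0.2598] go x 6.22 y -4.57
[0.4457 0.2205] go x 1.99 y 0.69
[0.3799 0.3307] go x 13.36 y -5.28
((394.72216796875, 239.42788696289062), 95.01432037353516)
((461.33349609375, 248.92901611328125), 66.49446105957031)
```

Emit:
move_arm(increments="3.3 -1.3 0 0 0;3.3 -1.3 0 0 0;3.3 -1.3 0 0 0;3.4 -1.4 0 0 0;0 0 3 0 0;0 0 3 0 0;0 0 2.5 0 0;0 0 1.5 0 0;0 0 0.8 0 0;0 0 0.4 0 0;0 0 0.3 0 0;0 0 0 0 0;0 0 0 0 0")

```text
clock: 15.4
position: [0.3805, 0.3312, 0.1252]
ee_rot: [3.14, -0.001, 1.626]
contact_force: [-1.2, 0.7, 0.8]
gripper_width: 0.0299
grasp_force: 20.0
```

Emit:
move_arm(increments="0 0 0.15 0 0;0 0 0 0 0;0 0 0 0 0.45;0 0 0 0 0.45;0 0 0 0 0.45;0 0 0 0 0.45;0 0 0 0 0.45;0 0 -1 0 0.45;0 0 -3 0 0.45;0 0 -4 0 0.6;0 0 -3.5 0 0.6;0 0 0 0 0.6;0 0 0 0 0.6")

```text
clock: 16.48
position: [0.3811, 0.332, 0.2412]
ee_rot: [3.135, -0.003, 1.627]
contact_force: [-0.7, 0.1, -1.0]
gripper_width: 0.0565
grasp_force: 0.0
```

```bash
cat > chk.py <<'E'
from h import *
s=ctrl.read_state(); p=s['position']; yaw=s['ee_rot'][2]
xt=np.array([np.cos(yaw),np.sin(yaw)]); yt=np.array([xt[1],-xt[0]]); print(p.round(4),yaw.round(3),s['gripper_width'])
for n in('scene','wrist'):
    c=cam(n); P=cloud(c); hsv=cv2.cvtColor(c['im'],cv2.COLOR_RGB2HSV); save(c,'chk_'+n+'.png')
    m=((hsv[...,1]>90)&(hsv[...,0]<20)&(P[...,2]>.027)&(P[...,2]<.045)&(P[...,0]>.33)&(P[...,0]<.56)&(P[...,1]>-.14)&(P[...,1]<.42)).astype(np.uint8)
    k,l,st,ce=cv2.connectedComponentsWithStats(m)
    for i in range(1,k):
        if st[i,4]>40:
            q=P[l==i]; t=q[q[:,2]>np.percentile(q[:,2],90)-.004]; r=cv2.minAreaRect(t[:,:2].astype(np.float32)*1000)
            d=np.array(r[0])/1000-p[:2]
            print(n,'brown',np.round(r[0],1),np.round(r[1],1),np.percentile(q[:,2],95).round(4),ce[i].round(),'go x %.2f y %.2f'%(d@xt*100,d@yt*100))
    m=((P[...,2]>.0165)&(P[...,2]<.026)&(hsv[...,1]<60)&(c['d']>0)&(P[...,1]>.13)&(P[...,1]<.42)&(P[...,0]>.33)&(P[...,0]<.53)).astype(np.uint8)
    k,l,st,ce=cv2.connectedComponentsWithStats(m)
    for i in range(1,k):
        if st[i,4]>40:
            q=P[l==i][:,:2].astype(np.float32)*1000; (x,y),r=cv2.minEnclosingCircle(q); d=np.array([x,y])/1000-p[:2]
            print(n,'rim',round(x,1),round(y,1),'r',round(r,1),ce[i].round(),'go x %.2f y %.2f'%(d@xt*100,d@yt*100))
E
python3 chk.py
```

```text
[0.3811 0.332  0.2412] 1.627 0.056460108063222075
scene brown [379.4 326.2] [29.9 31.2] 0.0402 [286. 224.] go x -0.57 y -0.20
scene brown [438.3  33.6] [30.3 30. ] 0.0422 [377. 268.] go x -30.12 y 4.04
scene brown [441.4  -7.9] [31.1 29.6] 0.0417 [390. 276.] go x -34.27 y 4.12
scene brown [442.9 -50.1] [28.3 28.4] 0.0419 [404. 285.] go x -38.50 y 4.03
scene rim 473.9 331.0 r 35.3 [311. 212.] go x -0.63 y 9.26
scene rim 414.6 276.0 r 97.0 [309. 233.] go x -5.78 y 3.03
wrist brown [379.1 330.4] [28.  29.4] 0.0371 [320. 240.] go x -0.15 y -0.21
wrist rim 379.4 330.1 r 33.7 [321. 238.] go x -0.18 y -0.17
wrist rim 472.8 331.6 r 33.8 [434. 242.] go x -0.56 y 9.16
wrist rim 397.2 246.6 r 48.0 [333. 322.] go x -8.62 y 1.13
```

Block 1 sits centred in its dish. Next is block 2.

Emit:
move_arm(increments="-2.95 0.31 0 0 0.6;-2.95 0.31 0 0 0.6;-2.95 0.31 0 0 0.6;-2.95 0.31 0 0 0.6;-2.95 0.31 0 0 0.6;-2.95 0.31 0 0 0.6;-2.95 0.31 0 0 0.6;-2.95 0.31 0 0 0.6;-2.95 0.31 0 0 0.6;-2.95 0.31 0 0 0.6;-2.95 0.31 0 0 0.6;-2.95 0.31 0 0 0.6;-2.95 0.31 0 0 0.6;0 0 2 0 0.6;0 0 0 0 0.6;0 0 0 0 0.6")

```text
clock: 17.92
position: [0.4391, -0.0491, 0.215]
ee_rot: [-3.135, -0.003, 1.626]
contact_force: [-0.9, -0.4, 0.0]
gripper_width: 0.0564
grasp_force: 0.0
```

```bash
python3 blk.py
```

```text
17.9667 [ 0.4399 -0.0489  0.216 ] [-3.137e+00 -2.000e-03  1.627e+00] 0.0562446284988126
1896 [0.439  0.0351] [29.1 29.1] 3.1 top 0.0379 go cm x 8.39 y 0.38 px [330. 130.]
1671 [ 0.4411 -0.0071] [29.3 29.7] 2.6 top 0.0379 go cm x 4.17 y 0.35 px [329. 191.]
1535 [ 0.443  -0.0482] [29.2 29.6] 2.7 top 0.0379 go cm x 0.06 y 0.31 px [328. 247.]
```

Emit:
move_arm(increments="0.05 0.25 3 0 0.6;0 0 3 0 0.6;0 0 2 0 0.6;0 0 0.9 0 0.6;0 0 0 0 0.6;0 0 0 0 0.6;0 0 0 0 0.6")

```text
clock: 18.55
position: [0.4449, -0.0489, 0.13]
ee_rot: [3.139, 0.001, 1.628]
contact_force: [-0.8, -0.1, -0.5]
gripper_width: 0.056
grasp_force: 0.0
```

Emit:
move_arm(increments="0 -0.1 0.5 0 0.6;0 0 0 0 0.6;0 0 0 0 0;0 0 0 0 0;0 0 0 0 0;0 0 0 0 0;0 0 0 0 0;0 0 0 0 0;0 0 -0.5 0 0;0 0 -1 0 0;0 0 -2 0 0;0 0 -3 0 0;0 0 -3 0 0;0 0 -2 0 0;0 0 0 0 0")

```text
clock: 19.8
position: [0.4457, -0.0499, 0.2444]
ee_rot: [3.131, 0.004, 1.627]
contact_force: [1.3, -0.7, 0.3]
gripper_width: 0.0297
grasp_force: 20.0
```

Emit:
move_arm(increments="2.9 0.38 0 0 0;2.9 0.38 0 0 0;2.9 0.38 0 0 0;2.9 0.38 0 0 0;2.9 0.38 0 0 0;2.9 0.38 0 0 0;2.9 0.38 0 0 0;2.9 0.38 0 0 0;2.9 0.38 0 0 0;2.9 0.38 0 0 0;2.9 0.38 0 0 0;2.9 0.38 0 0 0;2.9 0.38 0 0 0;0 0 0 0 0;0 0 0 0 0;0 0 0 0 0")

```text
clock: 21.13
position: [0.4703, 0.3295, 0.2376]
ee_rot: [-3.14, 0.001, 1.627]
contact_force: [-0.8, 0.6, 0.0]
gripper_width: 0.0299
grasp_force: 20.0
```

```bash
python3 chk.py
```

```text
[0.4703 0.3295 0.2376] 1.627 0.02991081091939949
scene brown [380.8 327.7] [29.5 30.5] 0.0393 [286. 224.] go x 0.32 y -8.94
scene brown [438.8  33.5] [29.8 31. ] 0.0418 [377. 267.] go x -29.38 y -4.82
scene brown [441.5  -8.1] [29.9 29.5] 0.0416 [390. 276.] go x -33.55 y -4.78
scene rim 473.5 331.9 r 35.4 [311. 212.] go x 0.22 y 0.34
scene rim 411.2 273.8 r 97.2 [309. 233.] go x -5.23 y -6.21
wrist brown [379.9 330. ] [29.2 29.4] 0.037 [211. 231.] go x 0.55 y -9.02
wrist rim 379.2 330.4 r 33.8 [210. 229.] go x 0.60 y -9.09
wrist rim 473.1 331.6 r 33.7 [326. 226.] go x 0.19 y 0.30
wrist rim 389.1 261.8 r 33.7 [212. 294.] go x -6.31 y -8.49
wrist rim 466.8 223.4 r 23.2 [319. 347.] go x -10.58 y -0.95
wrist rim 525.9 142.4 r 8.2 [367. 422.] go x -19.00 y 4.49
```

Emit:
move_arm(increments="0.2 0.3 3 0 0;0 0 3 0 0;0 0 2.5 0 0;0 0 1.5 0 0;0 0 0.7 0 0;0 0 0.3 0 0;0 0 0.2 0 0;0 0 0 0 0;0 0 0 0 0")

```text
clock: 21.98
position: [0.4748, 0.3326, 0.128]
ee_rot: [3.139, -0.001, 1.627]
contact_force: [-1.1, -0.4, -1.0]
gripper_width: 0.0295
grasp_force: 20.0
```

Emit:
move_arm(increments="0 -0.1 0.2 0 0;0 0 0.1 0 0;0 0 0 0 0;0 0 0 0 0;0 0 0 0 0")

```text
clock: 22.4
position: [0.4728, 0.3323, 0.1237]
ee_rot: [3.141, -0.0, 1.627]
contact_force: [-1.1, -0.0, 0.1]
gripper_width: 0.0298
grasp_force: 20.0
```

Release it, lift and go straight back towards block 3 at (.441,-.007).

Emit:
move_arm(increments="0 0 0 0 0.45;0 0 0 0 0.45;0 0 0 0 0.45;0 0 0 0 0.45;0 0 0 0 0.45;0 0 -1 0 0.45;0 0 -3 0 0.45;0 0 -4 0 0.6;0 0 -3.5 0 0.6;0 0 0 0 0.6;0 0 0 0 0.6")

```text
clock: 23.32
position: [0.4745, 0.3331, 0.2427]
ee_rot: [3.134, -0.003, 1.627]
contact_force: [0.0, -0.8, -1.1]
gripper_width: 0.0567
grasp_force: 0.0
```

```bash
python3 chk.py
```

```text
[0.4745 0.3331 0.2427] 1.627 0.05670476399991554
scene brown [472.9 331.8] [29.7 29.6] 0.0396 [310. 210.] go x -0.12 y -0.16
scene brown [379.2 327.2] [30.4 29.8] 0.0397 [286. 224.] go x -0.06 y -9.55
scene brown [439.2  33.2] [29.3 28.2] 0.0417 [377. 268.] go x -29.75 y -5.20
scene brown [441.3  -7.9] [28.1 28.5] 0.0423 [390. 276.] go x -33.86 y -5.23
scene rim 473.4 331.2 r 34.8 [307. 216.] go x -0.19 y -0.12
scene rim 413.8 274.9 r 97.5 [309. 233.] go x -5.48 y -6.39
wrist brown [379.6 330.3] [29.5 29.2] 0.0371 [207. 234.] go x 0.25 y -9.49
wrist brown [471.8 333.1] [28.8 29.7] 0.0371 [319. 237.] go x 0.01 y -0.27
wrist rim 379.4 330.4 r 33.8 [207. 232.] go x 0.26 y -9.51
wrist rim 472.8 331.4 r 33.7 [321. 238.] go x -0.17 y -0.17
wrist rim 388.9 260.1 r 33.8 [203. 301.] go x -6.81 y -8.95
wrist rim 450.1 226.8 r 32.3 [301. 336.] go x -10.48 y -3.03
wrist rim 419.5 208.8 r 9.1 [255. 360.] go x -12.10 y -6.19
wrist rim 526.4 142.7 r 9.3 [363. 423.] go x -19.31 y 4.11
```

Emit:
move_arm(increments="-2.8 -0.42 0 0 0.6;-2.8 -0.42 0 0 0.6;-2.8 -0.42 0 0 0.6;-2.8 -0.42 0 0 0.6;-2.8 -0.42 0 0 0.6;-2.8 -0.42 0 0 0.6;-2.8 -0.42 0 0 0.6;-2.8 -0.42 0 0 0.6;-2.8 -0.42 0 0 0.6;-2.8 -0.42 0 0 0.6;-2.8 -0.42 0 0 0.6;-2.8 -0.42 0 0 0.6;0 0 2 0 0.6;0 0 0 0 0.6;0 0 0 0 0.6;0 0 0 0 0.6;0 0 0 0 0.6")

```text
clock: 24.83
position: [0.4413, -0.0053, 0.2186]
ee_rot: [-3.141, -0.0, 1.628]
contact_force: [0.2, -0.4, 0.7]
gripper_width: 0.056
grasp_force: 0.0
```

```bash
python3 blk.py
```

```text
24.8833 [ 0.4415 -0.0053  0.2189] [3.141 0.    1.628] 0.05654368226614672
1630 [0.4391 0.0353] [29.2 29.2] 3.0 top 0.0379 go cm x 4.07 y -0.01 px [322. 192.]
1495 [ 0.4409 -0.0063] [29.  29.7] 3.0 top 0.0379 go cm x -0.09 y -0.07 px [321. 247.]
```

Emit:
move_arm(increments="-0.15 -0.05 3 0 0.6;0 0 3 0 0.6;0 0 2 0 0.6;0 0 1.4 0 0.6;0 0 0 0 0.6;0 0 0 0 0.6;0 0 0 0 0;0 0 0 0 0;0 0 0 0 0;0 0 0 0 0;0 0 0 0 0;0 0 0 0 0;0 0 0 0 0")

```text
clock: 25.97
position: [0.4413, -0.0076, 0.1252]
ee_rot: [3.141, 0.0, 1.627]
contact_force: [-0.5, 0.5, 4.3]
gripper_width: 0.0299
grasp_force: 20.0
```

Emit:
move_arm(increments="0 0 -0.5 0 0;0 0 -1 0 0;0 0 -2 0 0;0 0 -3 0 0;0 0 -3 0 0;0 0 -2 0 0;2.7 -0.37 0 0 0;2.7 -0.37 0 0 0;2.7 -0.37 0 0 0;2.7 -0.37 0 0 0;2.7 -0.37 0 0 0;2.7 -0.37 0 0 0;2.7 -0.37 0 0 0;2.7 -0.37 0 0 0;2.7 -0.37 0 0 0;2.7 -0.37 0 0 0;0 0 0 0 0;0 0 0 0 0;0 0 0 0 0;0 0 0 0 0")

```text
clock: 27.63
position: [0.3889, 0.2591, 0.2397]
ee_rot: [-3.142, 0.0, 1.626]
contact_force: [-0.0, 0.1, -0.2]
gripper_width: 0.0298
grasp_force: 20.0
```

```bash
python3 chk.py
```

```text
[0.3889 0.2591 0.2397] 1.626 0.0298285472073864
scene brown [472.5 330.1] [29.2 30.5] 0.0401 [310. 210.] go x 6.63 y 8.74
scene brown [379. 328.] [30.1 30. ] 0.0398 [286. 224.] go x 6.94 y -0.62
scene brown [438.7  34.1] [30.1 30.5] 0.0414 [377. 268.] go x -22.73 y 3.73
scene rim 475.1 330.5 r 36.4 [311. 214.] go x 6.66 y 9.00
scene rim 413.5 274.4 r 96.8 [309. 233.] go x 1.39 y 2.53
wrist brown [379.5 329.3] [28.9 29. ] 0.037 [315. 149.] go x 7.06 y -0.55
wrist brown [471.5 331.9] [30.2 28.4] 0.0371 [433. 152.] go x 6.82 y 8.65
wrist rim 379.4 330.3 r 33.5 [314. 146.] go x 7.17 y -0.56
wrist rim 472.8 331.5 r 33.7 [435. 151.] go x 6.77 y 8.77
wrist rim 417.1 238.9 r 67.0 [357. 248.] go x -2.17 y 2.70
```

View pics/chk_wrist.png

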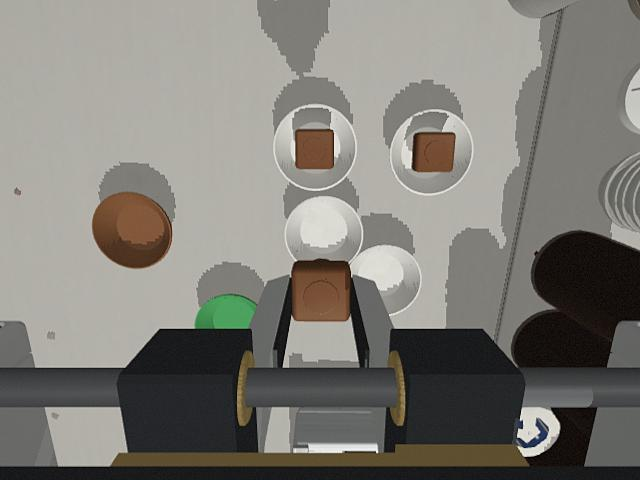

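The view shows two filled dishes at (315,147) and (431,152). Dish C is at (324,232) and dish D at (388,280), both unmoved. I'll place block 3 in C.

Emit:
move_arm(increments="0.1 0.05 3 0 0;0 0 3 0 0;0 0 2.5 0 0;0 0 1.5 0 0;0 0 0.8 0 0;0 0 0.4 0 0;0 0 0.3 0 0;0 0 0.1 0 0;0 0 0 0 0;0 0 0 0 0;0 0 0 0 0;0 0 0 0 0")

```text
clock: 28.73
position: [0.3897, 0.2612, 0.1243]
ee_rot: [3.14, -0.0, 1.627]
contact_force: [0.4, 0.4, -0.6]
gripper_width: 0.0296
grasp_force: 20.0
```

Emit:
move_arm(increments="0 0 0.1 0 0;0 0 0 0 0;0 0 0 0 0.45;0 0 0 0 0.45;0 0 0 0 0.45;0 0 0 0 0.45;0 0 0 0 0.45;0 0 -1 0 0.45;0 0 -3 0 0.45;0 0 -4 0 0.6;0 0 -3.5 0 0.6;0 0 0 0 0.6;0 0 0 0 0.6;0 0 0 0 0.6")

```text
clock: 29.9
position: [0.389, 0.2608, 0.2377]
ee_rot: [3.142, -0.0, 1.627]
contact_force: [-0.7, -0.2, 0.1]
gripper_width: 0.0564
grasp_force: 0.0
```

```bash
python3 chk.py
```

```text
[0.389  0.2608 0.2377] 1.627 0.05642920385885946
scene brown [472.7 330.4] [29.3 29.2] 0.0398 [310. 210.] go x 6.48 y 8.75
scene brown [379.3 328.8] [28.4 30.5] 0.0397 [286. 224.] go x 6.84 y -0.59
scene brown [389.  258.9] [31.  30.9] 0.0399 [304. 234.] go x -0.20 y -0.01
scene brown [439.2  34. ] [31.1 27.9] 0.0422 [377. 268.] go x -22.93 y 3.74
scene rim 474.5 330.4 r 34.1 [313. 215.] go x 6.47 y 8.93
scene rim 376.9 320.8 r 43.0 [287. 228.] go x 6.06 y -0.87
scene rim 417.5 237.2 r 66.0 [322. 236.] go x -2.52 y 2.72
wrist brown [379.1 329.2] [28.6 28.3] 0.0371 [315. 151.] go x 6.88 y -0.60
wrist brown [471.3 332.2] [29.4 28.1] 0.0371 [436. 154.] go x 6.66 y 8.62
wrist brown [389.4 262. ] [28.5 29.1] 0.0373 [323. 237.] go x 0.12 y 0.05
wrist rim 379.4 330.2 r 33.5 [316. 147.] go x 6.98 y -0.56
wrist rim 472.9 331.5 r 33.7 [438. 153.] go x 6.58 y 8.78
wrist rim 418.3 240.4 r 67.0 [349. 255.] go x -2.21 y 2.81
```

Emit:
move_arm(increments="-2.85 0.47 0 0 0.6;-2.85 0.47 0 0 0.6;-2.85 0.47 0 0 0.6;-2.85 0.47 0 0 0.6;-2.85 0.47 0 0 0.6;-2.85 0.47 0 0 0.6;-2.85 0.47 0 0 0.6;-2.85 0.47 0 0 0.6;0 0 2 0 0.6;0 0 0 0 0.6;0 0 0 0 0.6;0 0 0 0 0.6;0 0 0 0 0.6")

```text
clock: 31.08
position: [0.4394, 0.0362, 0.2176]
ee_rot: [-3.141, -0.0, 1.628]
contact_force: [0.0, -0.9, -0.0]
gripper_width: 0.0564
grasp_force: 0.0
```

```bash
python3 blk.py
```

```text
31.1333 [0.4396 0.0362 0.2179] [ 3.141 -0.     1.628] 0.056598119751780175
1504 [0.439  0.0356] [28.9 30. ] 2.8 top 0.0379 go cm x -0.06 y -0.07 px [321. 247.]
```

Emit:
move_arm(increments="-0.1 -0.05 3 0 0.6;0 0 3 0 0.6;0 0 2 0 0.6;0 0 1.3 0 0.6;0 0 0 0 0.6;0 0 0 0 0.6;0 0 0 0 0;0 0 0 0 0;0 0 0 0 0;0 0 0 0 0;0 0 0 0 0;0 0 0 0 0;0 0 0 0 0")

```text
clock: 32.22
position: [0.4396, 0.0344, 0.1253]
ee_rot: [3.141, 0.0, 1.627]
contact_force: [-1.7, -0.8, 6.0]
gripper_width: 0.0298
grasp_force: 20.0
```

Emit:
move_arm(increments="0 0 -0.5 0 0;0 0 -1 0 0;0 0 -2 0 0;0 0 -3 0 0;0 0 -3 0 0;0 0 -2 0 0;2.65 0.24 0 0 0;2.65 0.24 0 0 0;2.65 0.24 0 0 0;2.65 0.24 0 0 0;2.65 0.24 0 0 0;2.65 0.24 0 0 0;2.65 0.24 0 0 0;0 0 0 0 0;0 0 0 0 0;0 0 0 0 0;0 0 0 0 0")

```text
clock: 33.63
position: [0.4454, 0.2196, 0.2396]
ee_rot: [-3.141, 0.001, 1.626]
contact_force: [0.4, -0.7, -0.7]
gripper_width: 0.0299
grasp_force: 20.0
```

```bash
python3 chk.py
```

```text
[0.4454 0.2196 0.2396] 1.626 0.029871587741752335
scene brown [472.5 330.3] [31.5 28.2] 0.04 [310. 210.] go x 10.91 y 3.31
scene brown [380.7 327.6] [34.  28.8] 0.0395 [286. 224.] go x 11.14 y -5.87
scene brown [390.9 259.4] [28.6 29.4] 0.0394 [304. 234.] go x 4.27 y -5.22
scene rim 474.5 329.3 r 34.7 [314. 215.] go x 10.80 y 3.50
scene rim 413.6 274.6 r 96.9 [310. 233.] go x 5.66 y -2.88
wrist brown [379.8 329.4] [29.4 28.8] 0.037 [241.  89.] go x 11.32 y -5.95
wrist brown [471.8 332. ] [29.5 28.3] 0.0371 [366.  93.] go x 11.08 y 3.25
wrist brown [389.6 261.6] [29.2 28.9] 0.0374 [254. 183.] go x 4.50 y -5.34
wrist rim 379.3 330.2 r 33.6 [241.  86.] go x 11.41 y -5.99
wrist rim 472.9 331.4 r 33.5 [367.  92.] go x 11.01 y 3.36
wrist rim 418.5 240.9 r 66.9 [282. 200.] go x 2.28 y -2.57
wrist rim 526.0 143.3 r 8.8 [405. 319.] go x -8.06 y 7.63
```

View pics/chk_wrist.png

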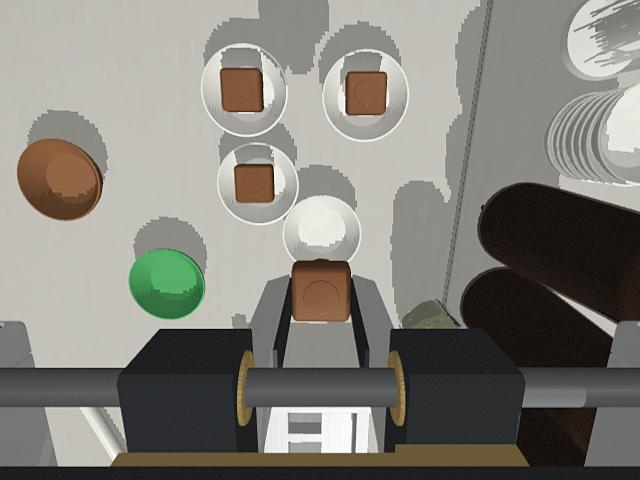

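Three dishes are filled. Dish D at (322,232) is right under the held block, in the same place relative to the tool as dish C was. I'll lower block 4.

Emit:
move_arm(increments="0.1 0.03 3 0 0;0 0 3 0 0;0 0 2.5 0 0;0 0 1.5 0 0;0 0 0.8 0 0;0 0 0.4 0 0;0 0 0.3 0 0;0 0 0.1 0 0;0 0 0 0 0;0 0 0 0 0;0 0 0 0 0;0 0 0 0 0")

```text
clock: 34.73
position: [0.4462, 0.2217, 0.1243]
ee_rot: [3.14, -0.0, 1.627]
contact_force: [-0.8, -0.1, -0.5]
gripper_width: 0.03
grasp_force: 20.0
```

Emit:
move_arm(increments="0 0 0.1 0 0;0 0 0 0 0;0 0 0 0 0.45;0 0 0 0 0.45;0 0 0 0 0.45;0 0 0 0 0.45;0 0 0 0 0.45;0 0 -1 0 0.45;0 0 -3 0 0.45;0 0 -4 0 0.6;0 0 -3.5 0 0.6;0 0 -2 0 0.6;0 0 0 0 0.6;0 0 0 0 0.6")

```text
clock: 35.9
position: [0.4465, 0.2218, 0.2596]
ee_rot: [3.137, -0.001, 1.627]
contact_force: [0.2, -0.1, -0.7]
gripper_width: 0.0563
grasp_force: 0.0
```

```bash
python3 chk.py
python3 - <<'E'
from h import *
c=cam('scene'); P=cloud(c)
q=P[(P[...,2]>.004)&(P[...,2]<.02)&(abs(P[...,0]-.44)<.065)&(abs(P[...,1]+.362)<.11)]
print('cover',cv2.minAreaRect(q[:,:2].astype(np.float32)*1000),np.percentile(q[:,2],[5,50,95]))
E
```

```text
[0.4465 0.2218 0.2596] 1.627 0.05625657510966531
scene brown [473.7 330. ] [30.  27.5] 0.0394 [310. 210.] go x 10.65 y 3.32
scene brown [379.2 327.9] [29.1 29.4] 0.0397 [286. 224.] go x 10.97 y -6.13
scene brown [444.9 220.1] [29.  31.5] 0.0396 [329. 232.] go x -0.16 y -0.18
scene brown [388.8 260. ] [27.9 29.6] 0.0399 [304. 234.] go x 4.14 y -5.55
scene rim 472.8 332.8 r 35.7 [311. 214.] go x 10.94 y 3.25
scene rim 413.8 275.2 r 96.2 [303. 234.] go x 5.51 y -2.97
wrist brown [379.8 329.1] [29.4 28.7] 0.0371 [246.  95.] go x 11.09 y -6.07
wrist brown [471.4 332.1] [29.2 28.9] 0.0371 [362.  99.] go x 10.87 y 3.11
wrist brown [389.7 261. ] [29.4 29.2] 0.0374 [258. 183.] go x 4.23 y -5.46
wrist brown [444.5 222.8] [28.7 29.5] 0.037 [321. 231.] go x 0.11 y -0.20
wrist rim 379.3 330.3 r 33.7 [246.  92.] go x 11.21 y -6.11
wrist rim 472.9 331.5 r 33.6 [364.  98.] go x 10.81 y 3.25
wrist rim 417.9 239.8 r 67.0 [289. 207.] go x 1.96 y -2.76
cover ((439.15155029296875, -362.9683837890625), (215.96484375, 130.3343048095703), 89.07505798339844) [0.00918219 0.01199058 0.0148643 ]
```

View pics/chk_scene.png

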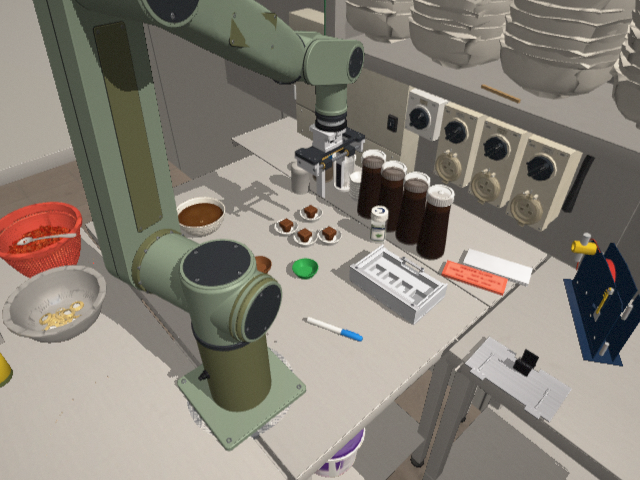

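All four dishes are filled at (310,213), (286,228), (305,237) and (330,235). The mould is empty, and the cover lies flat at (517,375). I'll hand the job in.

```bash
python3 -c "
from workcell import ctrl
print(ctrl.job_done())"
```

```text
the job is handed in; nothing more can be done
None
```

The job is handed in after about 36 s of robot time: the cover lies flat on the worktop clear of the mould, all four sugar blocks rest centred in their own white dishes, and the pepper shaker and spice jar were not touched; no verdict was returned.

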